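# Right the toppled carton and tuck it under the flap press

### The job

One of the cartons waiting for the flap press has fallen onto its side. Tip it back onto its base so that its dark brown flap faces up, then slide it lengthwise along the lane, tucking it under the free weighted roller arm until it sits square and right up against the carton already being pressed. Leave that carton and the other things on the bench where they are.

Things in the scene. Friction and masses are not known exactly. Their poses are not given: they have to be found in the camera images.
- flap_press: flap press, fixed: a plywood board 200 x 400 x 12 mm (top 12 mm above the bench) with a straight lane for cartons, two weighted arms over it. Origin under the board on the lane's centre line; board from -100 to 100 mm in x, -172 to 228 in y. +y runs along the lane out of its mouth, +x to the hinge side, away from the robot. Nothing on it stands over 90 mm above the bench while the arms are down
- lane_mouth (a point): point on the board's top, on the centre line where the straight lane ends (press y = 0; axes as the press). From here the lane runs 155 mm to -y, to a 30 mm high wooden end stop, between two aluminium guides 66 mm apart inside, 24 mm (+x) and 18 mm (-x) high. On the +y side their flared lips, 27 mm long, widen it to 90 mm; beyond them the board is bare
- free_bay (a point): centre of the free bay, on the board's top at press y = -18 mm, straight below the free arm's roller; the carton's centre belongs 21 mm above it, its length along the lane. Axes as the press
- carton_centre (a point): centre of the fallen carton: 60 (x) x 91 (y) x 42 (z) mm, 80 to 170 g, pale with a dark brown flap on its +z face. It starts on a long narrow side (60 mm high, 42 deep) on the board's bare end, flap roughly to press -x, length roughly along the lane. To topple it onto its base, push the flap face near its top and rise with it as it turns about its far lower edge; pushed level it may just slide
- neighbour_centre (a point): centre of an identical carton standing flap up in the end bay (centre at press y = -110 mm) against the end stop, under the other arm; axes as those of the fallen carton
- press_arm_b (a joint): free arm, nothing under it at first: a weighted rod hinged on the +x side of the lane, reaching over it to press -x, with a rubber roller and a brass weight at its near end. rad: 0 = hanging on its stop, 0.117 = level, roller lying on a 42 mm high carton; grows as the near end rises; it falls back by itself. Presses with about 5 N; a carton pushed along the lane lifts it, with up to about 15 N
- roller_b (a point): centre of the free arm's roller: black rubber, 32 mm diameter, 42 mm long, its axis across the lane, turning freely; with the arm on its stop its underside is 31 to 36 mm above the board
- weight_b (a point): centre of the free arm's brass weight, 29 mm diameter, 38 mm long, 67 mm to press -x of the lane's centre line
- press_arm_a (a joint): the arm over the end bay, built like the free arm (0 = on its stop, 0.117 rad = level); it lies level on the neighbouring carton
- tape_roll: loose bystander: roll of packing tape lying flat, 104 mm diameter, 50 mm high; origin at its underside
- glue_stick: loose bystander: standing glue stick, white with an orange band, 26 mm diameter, 87 mm high; origin at its underside
- vial_grey: loose bystander: small standing grey bottle with a white cap, 25 mm diameter, 78 mm high; origin at its underside

How it is judged:
On the way, in this order (a step that is already met when the one before it is completed fails the run):
1. the carton stands on its base, flap up, out in front of the free arm (angle between carton_centre's own z axis and vertical below 0.06 rad and y of carton_centre in the frame of flap_press above 0.06 m and z of carton_centre in the frame of flap_press below 0.045 m), for 0.2 s.
2. the carton has gone in under the free arm and carries its roller (angle between carton_centre's own z axis and vertical below 0.06 rad and y of carton_centre in the frame of flap_press below 0.02 m and value of joint press_arm_b above 0.095 rad), for 0.2 s.
At the end, for the whole second after the job is handed in: Carton flap up (within 0.06 rad) on the board in the free bay: centre within 6 mm of the bay centre along and across, square to the lane within 0.08 rad; both arms lie level on their cartons (0.095 to 0.14 rad); the neighbour within 8 mm of its start (angle between carton_centre's own z axis and vertical below 0.06 rad and y of carton_centre in the frame of flap_press between -0.0235 and -0.0115 m and x of carton_centre in the frame of flap_press between -0.006 and 0.006 m and z of carton_centre in the frame of flap_press below 0.04 m and angle between the y axis of carton_centre and the y axis of flap_press, either way round below 0.08 rad and value of joint press_arm_b between 0.095 and 0.14 rad and value of joint press_arm_a between 0.095 and 0.14 rad and distance of neighbour_centre from where it was at the start of the episode below 0.008 m); the robot touches nothing.
It fails at once if the neighbouring carton is shifted by more than 15 mm (distance of neighbour_centre from where it was at the start of the episode above 0.015 m).
It fails at once if a bystander (tape roll, glue stick or grey bottle) is shifted by more than 30 mm or knocked over (distance of any of tape_roll, glue_stick, vial_grey from where it was at the start of the episode above 0.03 m or angle between any of tape_roll, glue_stick, vial_grey's own z axis and vertical above 0.3 rad).
It also fails if it takes over 64 s, if anything falls off the work surface, if the arm or the gripper's body presses on something with over 40 N, if the wrist force passes 120 N, or if a joint passes its speed limit or range.

### The arm

A 6-joint arm with a two-finger parallel gripper is mounted at the origin on a cart in front of the work surface, level with it; the furniture and walls round the work are solid. World frame = base frame: x ahead of the robot, y to its left, z up, the work surface at z = 0. Lengths are in m, angles in rad, forces in N, time in s.
With the tool pointing down it reaches from about 0.225 to 0.875 m from the base axis. Payload 3.4 kg.
Tool frame: the origin (TCP) lies at the very end of the fingers, on their centre line; the grasp point (between the pads) lies 19 mm behind it; z points along the fingers, y is the direction in which the jaws open and shut (so a half turn about z gives the same grasp; the last joint's range is limited). The gripper opens to 85 mm and grips with 20 to 120 N. Pads are 22 mm wide; open, the fingers measure 114 mm over their backs; the gripper's body (76 mm by 85 mm) begins 54 mm behind the grasp point. The pads swing forward as they close: fully open they stand 13 mm farther back than shut.
Start: joints at [1.198, 0.276, 1.505, -0, 1.361, -0.121], TCP at [0.143, 0.557, 0.231] pointing down, gripper open.
Joint ranges: [-2.89, 2.89], [-0.75, 2.08], [0.22, 2.7], [-1.18, 4.32], [0.11, 2.71], [-2.7, 2.7]. Speed limits (rad/s): [2.57, 2.57, 3.14, 3.14, 3.14, 3.14].

### API

Orientations are given as a unit quaternion [w, x, y, z].
In Python, from rig import manip gives the robot as it stands. The module is installed in compiled form; this text tells all that it offers.
- The arm moves only by the tool carry_out, never from a script. Its argument "moves" is one flat list of numbers, 5 for each row, row after row: the opening in per cent of the stroke, from 0 (shut) to 100 (fully open), then the shift along the world's x, y, z in cm, then the turn about the world's z in rad. A call has exactly 10 rows; each row shifts and turns the commanded pose from where the row before left it; what a row does not reach is not made up. A row lasts 1/10 s, in which the tool goes at most 50 mm and 8.59 degrees, less where a joint would pass 70% of its speed; a pose out of reach is approached as far as the arm can. A call is refused whole if a number of a shift passes 5 or a number of a turn 0.15, either way. A call with a gripper value outside its range is refused whole. The fingers move at their own pace and stop on an object; "squeeze" is the grip in N (left out, the last holds). Time passes only in rows, so rows that do not move let the fingers close, or fill a call up. It gives the time, the measured TCP pose, the force and the opening at its end, in the units of the state.
- manip.get_state(): the state, without advancing time (a new reading comes with each control period).
- manip.get_image(name): name is "scene" or "side" or "wrist"; returns the picture (420x560x3 uint8, red, green, blue); there is no depth.
- manip.camera_info(name): a dict with "fov_y" (degrees; the focal length in pixels is half the picture's height over the tangent of half this angle, whatever the lens; pixels are square), "cx", "cy" (the principal point, pixels), "rvec" (rotation vector, rad) and "tvec" (3), from world to camera coordinates, as OpenCV has them; the wrist camera has in their place "hand_eye" (4x4, takes a point from camera to tool coordinates, whose origin is the TCP and whose axes are the flange's). Camera axes: x right, y down, z forward; pixel columns grow to the right and rows downward; lengths in m; the calibration is good to about 2 mm. A picture is of the moment at which its call begins: read the wrist's pose just before it. camera_info takes no time and is no camera call.
- manip.sign_off(): hands the job in, once; it reports no verdict.
The state is a dict: "clock": time; "qpos": joint angles; "qd": joint speeds; "effort": joint torques, N m; "position": TCP position; "ee_rot": TCP orientation; "contact_force": force on the tool from outside, world axes, zero at the start; "moment": the same for the moment, N m; "width": finger opening in m.
Only numpy, scipy, OpenCV 4.12 (cv2) and the standard library are available. Lean on these libraries where they do the work, as an engineer would, in place of code of your own. Each camera call takes 0.05 s, during which the arm holds its last target. There are 200 camera calls.

## Working session

There is one attempt and no reset: what is moved stays moved. The work goes in short steps, Python scripts to look and compute and a tool call to move; the robot and the scene stay as the last step left them, time stands still between calls to the robot, and variables do not carry over. Pictures are saved under pics/ and viewed, about 8 in all and at most 12, crops included, and the job is handed in when it is done.

Besides the shell and the picture viewer there is one more tool, called after ">>>" as a command line: name --argument value ..., lists and objects as JSON in quotes. carry_out: Moves the arm, as the interface text tells. Its arguments: {"type":"object","properties":{"moves":{"type":"array","items":{"type":"number"}},"squeeze":{"type":"number"}},"required":["moves"]}

```bash
mkdir -p pics
cat > h.py <<'E'
import numpy as np, cv2
from rig import manip
from scipy.spatial.transform import Rotation as R
def snap(n,f):
    s=manip.get_state(); im=manip.get_image(n); cv2.imwrite(f'pics/{f}.png',im[:,:,::-1]); return s,im
def cam(n,s=None):
    c=manip.camera_info(n); f=210/np.tan(np.radians(c['fov_y'])/2)
    if 'rvec' in c:
        Rm=cv2.Rodrigues(np.array(c['rvec'],float))[0]; t=np.array(c['tvec'],float).ravel()
    else:
        q=s['ee_rot']; T=np.eye(4); T[:3,:3]=R.from_quat([q[1],q[2],q[3],q[0]]).as_matrix(); T[:3,3]=s['position']
        W=np.linalg.inv(T@np.array(c['hand_eye'])); Rm=W[:3,:3]; t=W[:3,3]
    return f,c['cx'],c['cy'],Rm,t
def ray(k,u,v):
    f,cx,cy,Rm,t=k; return -Rm.T@t, Rm.T@np.array([(u-cx)/f,(v-cy)/f,1])
def onz(k,u,v,z):
    o,d=ray(k,u,v); return o+d*(z-o[2])/d[2]
def proj(k,P):
    f,cx,cy,Rm,t=k; p=Rm@np.array(P,float)+t; return np.round([f*p[0]/p[2]+cx,f*p[1]/p[2]+cy],1)
def tri(k1,a,k2,b):
    o1,d1=ray(k1,*a);o2,d2=ray(k2,*b); A=np.stack([d1,-d2],1); x=np.linalg.lstsq(A,o2-o1,rcond=None)[0]
    p,q=o1+d1*x[0],o2+d2*x[1]; return (p+q)/2,np.linalg.norm(p-q)
E
python3 - <<'E'
from h import *
s,a=snap('scene','scene0'); _,b=snap('side','side0')
for n in ('scene','side'):
    c=manip.camera_info(n); k=cam(n); print(n,c,ray(k,280,210))
print(s)
E
```

```text
scene {'fov_y': 55.28643377433638, 'cx': 280.62133992229775, 'cy': 211.85704373030958, 'rvec': array([ 2.22474541, -0.60135856,  0.26931744]), 'tvec': array([-0.50184763,  0.2666817 ,  0.68273653])} (array([ 0.26528207, -0.54544176,  0.64901313]), array([ 0.37704269,  0.65474296, -0.65511397]))
side {'fov_y': 52.83311903778676, 'cx': 276.0816289891205, 'cy': 209.371668389585, 'rvec': array([ 1.94550853, -0.09151656,  0.07165515]), 'tvec': array([-0.5686866 ,  0.07983358,  0.80955351])} (array([ 0.49230498, -0.77578856,  0.37542331]), array([ 0.10306837,  0.92386394, -0.36870104]))
{'clock': 0.0, 'qpos': array([ 1.19797067e+00,  2.76597858e-01,  1.50614391e+00, -1.96837824e-05,
        1.36067691e+00, -1.21005040e-01]), 'qd': array([ 5.88912063e-04,  3.14282188e-04, -1.30366710e-05,  4.04849620e-04,
       -5.13009656e-04, -7.15611859e-04]), 'effort': array([-1.22561323e-04, -4.16784024e+01, -2.45803982e+01,  2.84059452e-04,
        1.10103982e-02, -1.24687111e-05]), 'position': array([0.14309306, 0.55636703, 0.23043377]), 'ee_rot': array([-2.13821424e-04,  1.25575790e-01,  9.92083609e-01, -8.87673992e-04]), 'contact_force': array([ 0.12059073, -0.95187777, -0.2017338 ]), 'moment': array([-0.0173547 ,  0.02739944, -0.00110556]), 'width': 0.08526306451838529}
```

View pics/scene0.png

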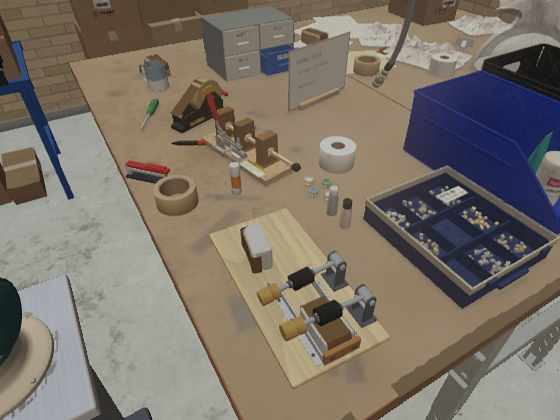

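View pics/side0.png

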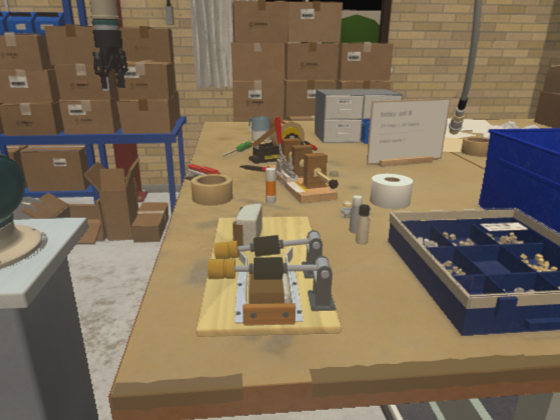

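The scene view shows the board (corners about (210,233), (285,210), (387,335), (297,380)). The carton lies at (257,247) with its flap facing left, and arm B's roller is at (300,279). I'll crop both views for detail.

Run:
```python
from h import *
a=cv2.imread('pics/scene0.png'); b=cv2.imread('pics/side0.png')
A=cv2.resize(a[200:390,200:400],None,fx=3,fy=3,interpolation=3); B=cv2.resize(b[195:335,195:345],None,fx=2.6,fy=2.6,interpolation=3)
c=np.zeros((600,1000,3),np.uint8); c[:570,:600]=A; c[:364,605:995]=B
cv2.imwrite('pics/c1.png',cv2.resize(c,(800,480),interpolation=cv2.INTER_AREA))
# board mask
for n,im in (('scene',a),('side',b)):
    h=cv2.cvtColor(im,cv2.COLOR_BGR2HSV); k=cam(n)
    for p in ([(230,300),(245,290)] if n=='scene' else [(215,310),(300,235)]): print(n,p,h[p[1],p[0]])
    m=cv2.inRange(h,(12,50,140),(30,150,255))
    m=cv2.morphologyEx(m,cv2.MORPH_OPEN,np.ones((3,3)))
    cs,_=cv2.findContours(m,0,2); cs=sorted(cs,key=cv2.contourArea)[-3:]
    for c in cs:
        q=cv2.approxPolyDP(cv2.convexHull(c),4,True)[:,0]; print(n,cv2.contourArea(c),[(tuple(p),onz(k,*p,.012).round(4)[:2].tolist()) for p in q])
```

```text
scene (230, 300) [ 16  59 135]
scene (245, 290) [ 21  72 174]
scene 724.5 [((np.int32(461), np.int32(34)), [2.0501, 0.778]), ((np.int32(455), np.int32(48)), [1.8727, 0.6571]), ((np.int32(409), np.int32(36)), [1.8115, 0.8848]), ((np.int32(409), np.int32(27)), [1.9103, 0.9882]), ((np.int32(447), np.int32(23)), [2.1274, 0.937])]
scene 1306.5 [((np.int32(43), np.int32(324)), [0.0975, 0.0349]), ((np.int32(50), np.int32(336)), [0.1054, 0.0017]), ((np.int32(45), np.int32(367)), [0.0907, -0.0571]), ((np.int32(32), np.int32(387)), [0.0685, -0.0835]), ((np.int32(0), np.int32(414)), [0.0219, -0.1048]), ((np.int32(0), np.int32(393)), [0.0234, -0.0684]), ((np.int32(21), np.int32(328)), [0.0619, 0.046])]
scene 88346.0 [((np.int32(70), np.int32(63)), [0.3434, 1.3535]), ((np.int32(202), np.int32(40)), [0.9297, 1.3406]), ((np.int32(400), np.int32(63)), [1.5355, 0.6491]), ((np.int32(443), np.int32(78)), [1.5723, 0.4487]), ((np.int32(559), np.int32(241)), [1.114, -0.313]), ((np.int32(559), np.int32(276)), [1.0189, -0.373]), ((np.int32(361), np.int32(419)), [0.4952, -0.3892]), ((np.int32(244), np.int32(
[... 357 characters left out ...]
901, 0.0539]), ((np.int32(31), np.int32(249)), [0.1071, -0.0242]), ((np.int32(1), np.int32(263)), [0.0786, -0.076]), ((np.int32(0), np.int32(251)), [0.0538, -0.0278]), ((np.int32(16), np.int32(225)), [0.0271, 0.0949])]
side 63821.5 [((np.int32(116), np.int32(382)), [0.3492, -0.3817]), ((np.int32(187), np.int32(125)), [0.2744, 1.2465]), ((np.int32(221), np.int32(117)), [0.428, 1.4665]), ((np.int32(446), np.int32(127)), [1.482, 1.1199]), ((np.int32(467), np.int32(137)), [1.4638, 0.8956]), ((np.int32(485), np.int32(157)), [1.3529, 0.5706]), ((np.int32(559), np.int32(331)), [0.9253, -0.3411]), ((np.int32(558), np.int32(354)), [0.891, -0.3839]), ((np.int32(251), np.int32(386)), [0.503, -0.4019])]
```

View pics/c1.png

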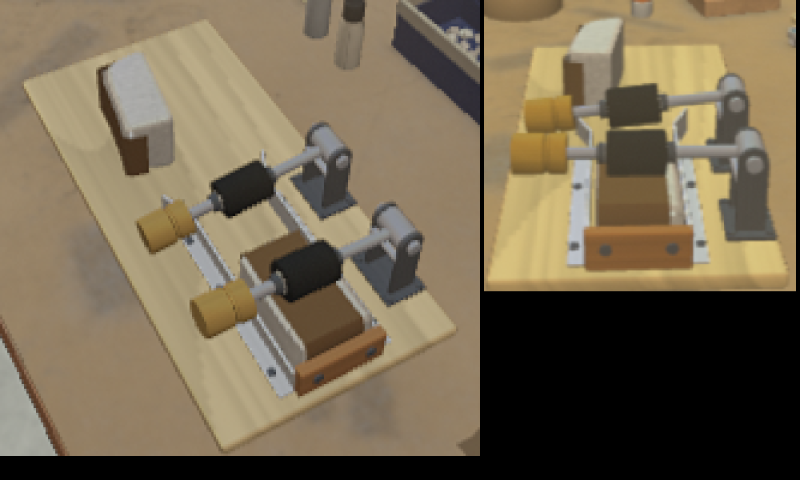

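Run:
```python
from h import *
a=cv2.imread('pics/scene0.png'); b=cv2.imread('pics/side0.png')
for n,im,roi in (('scene',a,(200,195,400,395)),('side',b,(195,205,345,335))):
    h=cv2.cvtColor(im,cv2.COLOR_BGR2HSV); k=cam(n)
    m=cv2.inRange(h,(19,60,120),(30,170,255)); z=np.zeros_like(m); x0,y0,x1,y1=roi; z[y0:y1,x0:x1]=m[y0:y1,x0:x1]
    z=cv2.morphologyEx(z,cv2.MORPH_OPEN,np.ones((3,3)))
    cs,_=cv2.findContours(z,0,1); hull=cv2.convexHull(np.vstack([c for c in cs if cv2.contourArea(c)>60]))
    for e in (3,5,7):
        q=cv2.approxPolyDP(hull,e,True)[:,0]; print(n,e,[(p.tolist(),onz(k,*p,.012).round(4)[:2].tolist()) for p in q])
    # carton pale and flap
    if n=='scene': r=(235,215,280,275)
    else: r=(230,200,268,250)
    H=h[r[1]:r[3],r[0]:r[2]]
    for nm,lo,hi in (('pale',(0,0,120),(179,45,255)),('brown',(0,60,20),(18,255,115))):
        w=cv2.inRange(H,lo,hi); w=cv2.morphologyEx(w,cv2.MORPH_OPEN,np.ones((2,2)))
        cs,_=cv2.findContours(w,0,1,offset=r[:2])
        c=max(cs,key=cv2.contourArea); print(nm,cv2.contourArea(c),cv2.approxPolyDP(cv2.convexHull(c),1.5,True)[:,0].tolist())
```

```text
scene 3 [([388, 338], [0.6233, -0.3052]), ([292, 386], [0.4313, -0.2932]), ([210, 233], [0.4543, 0.1026]), ([286, 208], [0.6483, 0.0903])]
scene 5 [([388, 338], [0.6233, -0.3052]), ([292, 386], [0.4313, -0.2932]), ([210, 233], [0.4543, 0.1026]), ([286, 208], [0.6483, 0.0903])]
scene 7 [([388, 338], [0.6233, -0.3052]), ([292, 386], [0.4313, -0.2932]), ([210, 233], [0.4543, 0.1026]), ([286, 208], [0.6483, 0.0903])]
pale 684.5 [[256, 223], [260, 223], [272, 249], [271, 267], [266, 268], [252, 256], [244, 235], [244, 231]]
brown 236.5 [[242, 230], [262, 258], [262, 272], [253, 273], [243, 246]]
side 3 [([344, 205], [0.7512, 0.1547]), ([341, 334], [0.6273, -0.3206]), ([195, 334], [0.4325, -0.303]), ([195, 205], [0.3945, 0.1838])]
side 5 [([344, 205], [0.7512, 0.1547]), ([341, 334], [0.6273, -0.3206]), ([195, 334], [0.4325, -0.303]), ([195, 205], [0.3945, 0.1838])]
side 7 [([344, 205], [0.7512, 0.1547]), ([341, 334], [0.6273, -0.3206]), ([195, 334], [0.4325, -0.303]), ([195, 205], [0.3945, 0.1838])]
pale 238.5 [[260, 205], [254, 220], [238, 220], [244, 208]]
brown 144.5 [[235, 224], [242, 226], [243, 245], [241, 246], [235, 240]]
```

>>> carry_out --moves '[100,2.4,-3.5,1,0.019,100,2.4,-3.5,1,0.019,100,2.4,-3.5,1,0.019,100,2.4,-3.5,1,0.019,100,2.4,-3.5,1,0.019,100,2.4,-3.5,1,0.019,100,2.4,-3.5,1,0.019,100,2.4,-3.5,1,0.019,100,2.4,-3.5,1,0.019,100,2.4,-3.5,1,0.019]'

```text
clock: 1.1
position: [0.3837, 0.2053, 0.3315]
ee_rot: [-0.0, 0.03, 1.0, 0.0]
contact_force: [0.7, 0.2, -0.2]
width: 0.0854
```

>>> carry_out --moves '[50,2.4,-3.5,0,0,50,2.4,-3.5,0,0,50,2.4,-3.5,0,0,50,2.4,-3.5,0,0,50,2.4,-3.5,0,0,50,0,0,0,0,50,0,0,0,0,50,0,0,0,0,50,0,0,0,0,50,0,0,0,0]'

```text
clock: 2.1
position: [0.5027, 0.0329, 0.3316]
ee_rot: [0.0, 0.03, 1.0, 0.0]
contact_force: [-1.1, -0.6, 0.6]
width: 0.0426
```

Run:
```python
from h import *
s,a=snap('wrist','w1'); np.save('s1.npy',s,allow_pickle=True); print(s['clock'],s['position'],s['ee_rot'],s['width'],s['contact_force'],cam('wrist',s))
```

```text
2.1 [0.50268092 0.03293691 0.33158862] [1.70848360e-04 3.00303387e-02 9.99548965e-01 1.28546683e-04] 0.04261401604623457 [-1.06695597 -0.6049427   0.59759424] (np.float64(312.9325389619205), 274.88973900020324, 208.94545045996088, array([[ 6.06895347e-02,  9.98156691e-01,  5.14898370e-06],
       [ 9.52901704e-01, -5.79394943e-02,  2.97693395e-01],
       [ 2.97144953e-01, -1.80619672e-02, -9.54661533e-01]]), array([-0.06423162, -0.54578727,  0.32633264]))
```

View pics/w1.png

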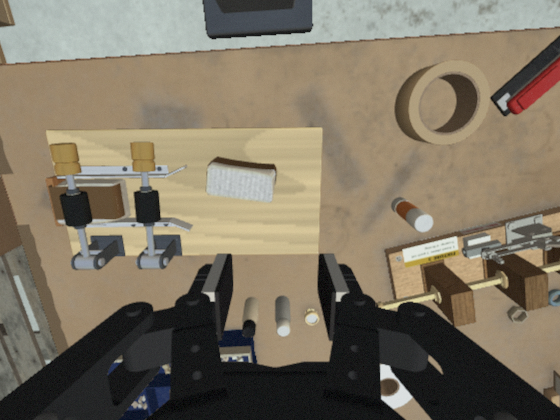

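The wrist view shows the whole board at (47–323, 128–256) and the carton top at (207–277, 160–202), flap toward the top of the picture. The grey bottle and a second small bottle are at about (250–285, 320). The glue stick is at (412,213) and the tape at (447,103).

Run:
```python
from h import *
s=np.load('s1.npy',allow_pickle=True).item(); k=cam('wrist',s); ks=cam('scene')
im=cv2.imread('pics/w1.png'); h=cv2.cvtColor(im,cv2.COLOR_BGR2HSV)
m=cv2.inRange(h,(17,70,150),(30,170,255)); z=np.zeros_like(m); z[115:265,40:335]=m[115:265,40:335]
z=cv2.morphologyEx(z,cv2.MORPH_OPEN,np.ones((3,3)))
# straight board edges: top (robot side) cols 190..315, right (rows 140..245), bottom cols 190..315
pts=[(u,np.nonzero(z[:,u])[0].min()) for u in range(60,318,4)]; ptb=[(u,np.nonzero(z[:,u])[0].max()) for u in range(200,316,4)]
ptr=[(np.nonzero(z[v])[0].max(),v) for v in range(135,250,4)]
def fit(p):
    W=np.array([onz(k,*q,.012)[:2] for q in p],np.float32); vx,vy,x0,y0=cv2.fitLine(W,cv2.DIST_HUBER,0,.01,.01).ravel(); d=np.array([vx,vy]); print(d,x0,y0,np.arctan2(vy,vx)); return d,np.array([x0,y0])
L=[fit(p) for p in (pts,ptb,ptr)]
th=np.median([np.arctan(-d[0]/d[1]) for d,_ in L[:2]]+[np.arctan(L[2][0][1]/L[2][0][0])]); print('yaw',th)
ex=np.array([np.cos(th),np.sin(th)]); ey=np.array([-ex[1],ex[0]])
xn,xf,ye=L[0][1]@ex,L[1][1]@ex,L[2][1]@ey; print('width',xf-xn)
O=ex*(xn+xf)/2+ey*(ye-.228); print('origin',O)
def pr(P): d=np.array(P[:2])-O; return np.round([d@ex*1e3,d@ey*1e3],1)
for q in [(388,338),(292,386),(210,233),(286,208)]: print('scene corner',pr(onz(ks,*q,.012)))
w=cv2.inRange(h,(0,0,110),(179,45,255)); r=np.zeros_like(w); r[150:210,195:290]=w[150:210,195:290]; r=cv2.morphologyEx(r,cv2.MORPH_OPEN,np.ones((3,3)))
c=max(cv2.findContours(r,0,1)[0],key=cv2.contourArea); rc=cv2.minAreaRect(c); B=cv2.boxPoints(rc); print(rc)
for p in B: print('carton top',p,onz(k,*p,.072)[:2].round(4),pr(onz(k,*p,.072)))
# scene pale top corners & flap corners
for p in [(244,231),(258,222),(272,249),(262,258),(253,256)]: print('scene top',p,pr(onz(ks,*p,.072)))
for p in [(253,273),(262,272),(243,246)]: print('scene bottom',p,pr(onz(ks,*p,.012)))
# height check
print('tri farR/nearL corners', tri(k,(277,167),ks,(244,231)))
```

```text
[0.0695006 0.9975819] 0.43068594 -0.047699705 1.5012397
[0.11770432 0.99304867] 0.6578412 -0.022817489 1.4528185
[0.99083185 0.13510104] 0.5452188 0.11325142 0.13551544
yaw -0.06955667
width 0.22487667
origin [ 0.53871864 -0.11484838]
scene corner [  97.6 -184. ]
scene corner [ -94.8 -185.4]
scene corner [-99.3 211.1]
scene corner [ 95.  212.2]
((239.8404998779297, 182.32220458984375), (68.3587646484375, 33.55793380737305), 6.115502834320068)
carton top [204.06812 195.36444] [ 0.5276 -0.0619] [-14.8  52. ]
carton top [207.64316 161.9975 ] [ 0.4838 -0.0517] [-59.2  59.2]
carton top [275.61288 169.27997] [0.4985 0.035 ] [-50.5 146.7]
carton top [272.03784 202.64691] [0.5431 0.0275] [ -5.5 142.3]
scene top (244, 231) [-47.8 123.3]
scene top (258, 222) [-10.6 135.6]
scene top (272, 249) [-17.6  51.2]
scene top (262, 258) [-45.1  38.2]
scene top (253, 256) [-58.6  50.7]
scene bottom (253, 273) [-58.1  59.3]
scene bottom (262, 272) [-40.4  53.5]
scene bottom (243, 246) [-47.5 139.7]
tri farR/nearL corners (array([0.50469245, 0.03571655, 0.04726677]), np.float64(0.009753248783774393))
```

Run:
```python
import cv2,numpy as np
a=cv2.imread('pics/w1.png'); A=cv2.resize(a[115:275,40:330],None,fx=2.75,fy=2.75,interpolation=cv2.INTER_CUBIC); cv2.imwrite('pics/c2.png',A)
```

```text
(no output)
```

View pics/c2.png

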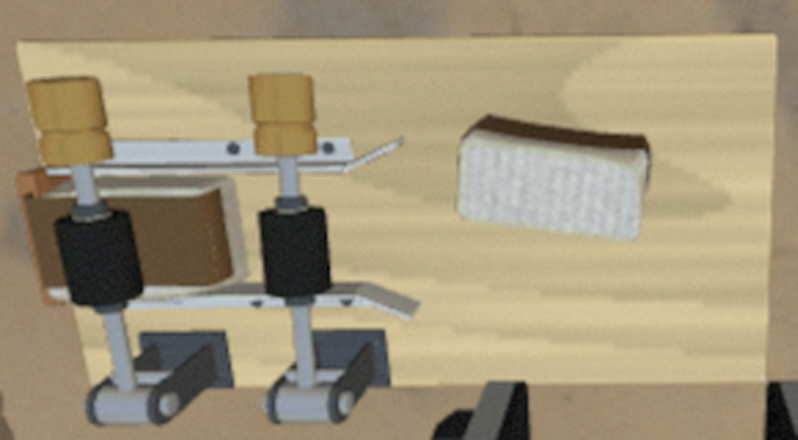

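Run:
```python
from h import *
print(manip.camera_info('wrist'))
s=np.load('s1.npy',allow_pickle=True).item(); k=cam('wrist',s); ks=cam('scene'); kd=cam('side')
cw=[(46.5,130.3),(322.2,128.1),(318.5,253.9),(74.5,255)]; cs=[(292.3,387),(210,234),(287,208.3),(389.5,337)]
# side crop scale 2.6*.8=2.08 origin (195,195), x offset 484
cd=[(195+(u-484)/2.08,195+v/2.08) for u,v in [(487,287),(535,46),(720,46),(788,287)]]; print(cd)
for n,kk,c in (('w',k,cw),('s',ks,cs),('d',kd,cd)):
    P=np.array([onz(kk,*p,.012)[:2] for p in c]); print(n,P.round(4).tolist(),[round(float(np.linalg.norm(P[i]-P[i-1])),4) for i in range(4)],'c',P.mean(0))
for i in range(4): print([x.round(4) for x in tri(k,cw[i],ks,cs[i])],[x.round(4) for x in tri(ks,cs[i],kd,cd[i])])
```

```text
{'fov_y': 67.7288446012586, 'cx': 274.88973900020324, 'cy': 208.94545045996088, 'hand_eye': array([[-6.57099408e-04, -9.54760649e-01, -2.97374631e-01,
         7.58122360e-02],
       [ 9.99999750e-01, -5.49368694e-04, -4.45847152e-04,
         9.33427245e-04],
       [ 2.62309004e-04, -2.97374849e-01,  9.54760771e-01,
        -1.42451266e-01],
       [ 0.00000000e+00,  0.00000000e+00,  0.00000000e+00,
         1.00000000e+00]])}
[(196.44230769230768, 332.9807692307692), (219.51923076923077, 217.1153846153846), (308.46153846153845, 217.1153846153846), (341.1538461538462, 332.9807692307692)]
w [[0.433, -0.2901], [0.4539, 0.1046], [0.6512, 0.0955], [0.6292, -0.2993]] [0.1964, 0.3953, 0.1975, 0.3954] c [ 0.54182899 -0.09733945]
s [[0.4309, -0.2948], [0.453, 0.0996], [0.6498, 0.0881], [0.627, -0.3051]] [0.1964, 0.395, 0.1971, 0.3938] c [ 0.5401574 -0.103063 ]
d [[0.4342, -0.3011], [0.4548, 0.1031], [0.6528, 0.0867], [0.628, -0.3185]] [0.1945, 0.4047, 0.1987, 0.406] c [ 0.54244634 -0.10746364]
[array([ 0.4326, -0.2931,  0.0075]), np.float64(0.0011)] [array([ 0.4329, -0.2919,  0.0048]), np.float64(0.0004)]
[array([0.4545, 0.1053, 0.0064]), np.float64(0.0004)] [array([0.4539, 0.0997, 0.0127]), np.float64(0.0023)]
[array([0.6551, 0.0966, 0.0035]), np.float64(0.0004)] [array([0.6528, 0.0916, 0.0092]), np.float64(0.0023)]
[array([ 0.6308, -0.303 ,  0.0066]), np.float64(0.0013)] [array([ 0.6341, -0.3   , -0.0022]), np.float64(0.0016)]
```

Board: two views agree on 197 × 395 mm (true size 200 × 400), yaw about -0.055, origin about (0.5395, -0.128). Carton top: 45 × 88 mm, centre about (0.513, -0.013), yaw about -0.155. The flap face is at about (0.4925, -0.010). Next, the fingers go down in front of the flap face.

>>> carry_out --moves '[20,-0.5,-0.475,-3,-0.012,20,-0.5,-0.475,-3,-0.012,20,-0.5,-0.475,-3,-0.012,20,-0.5,-0.475,-3,-0.012,20,-0.5,-0.475,-3,-0.012,20,-0.5,-0.475,-3,-0.012,20,-0.5,-0.475,-3,-0.012,20,-0.5,-0.475,-3,-0.012,20,0,0,-2,0,20,0,0,-1,0]'

```text
clock: 3.15
position: [0.4619, -0.0056, 0.0599]
ee_rot: [-0.001, 0.079, 0.997, 0.0]
contact_force: [0.4, 0.0, -0.6]
width: 0.0171
```

Run:
```python
from h import *
s,a=snap('wrist','w2'); s2,b=snap('scene','sc2'); print(s['position'],s['ee_rot'],s['contact_force'],s['width'])
cv2.imwrite('pics/c3.png',np.hstack([cv2.resize(a[100:400,100:460],(480,400)),cv2.resize(b[200:360,200:328],(320,400),interpolation=2)])[:,:,::-1])
```

```text
[ 0.46192638 -0.00557201  0.05991645] [-1.34966325e-03  7.85336408e-02  9.96910534e-01  1.79786792e-04] [ 0.353738    0.0187756  -0.61887405] 0.017148625389206727
```

View pics/c3.png

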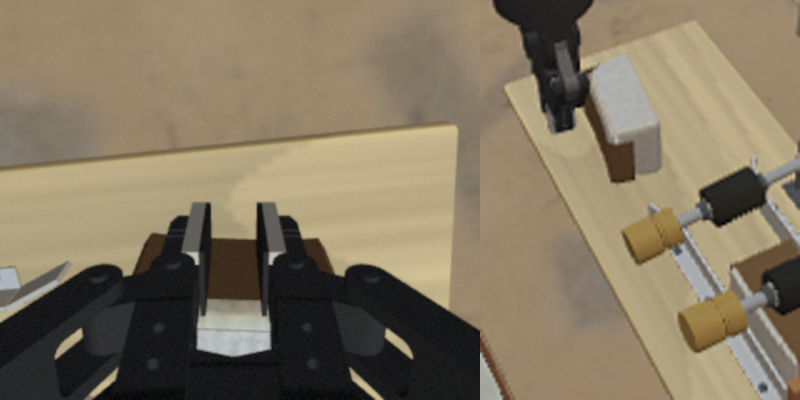

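Both fingers stand before the flap face, centred on the carton. Now the first part of the topple.

>>> carry_out --moves '[20,0.59,-0.09,0,0,20,0.59,-0.09,0,0,20,0.59,-0.09,0,0,20,0.44,-0.07,0.35,0,20,0.44,-0.07,0.35,0,20,0.49,-0.08,0.27,0,20,0.49,-0.08,0.25,0,20,0.52,-0.08,0.17,0,20,0.52,-0.08,0.15,0,20,0.25,-0.04,0.05,0]'

```text
clock: 4.25
position: [0.5134, -0.014, 0.0774]
ee_rot: [0.0, 0.079, 0.997, 0.0]
contact_force: [0.3, -0.7, 0.6]
width: 0.0171
```

Run:
```python
from h import *
s,a=snap('side','sd3'); s2,b=snap('scene','sc3'); print(s['position'],s['contact_force'])
cv2.imwrite('pics/c4.png',np.hstack([cv2.resize(a[180:300,180:324],(480,400),interpolation=2),cv2.resize(b[200:360,200:328],(320,400),interpolation=2)])[:,:,::-1])
```

```text
[ 0.51342395 -0.01395528  0.07743015] [ 0.32023186 -0.73550736  0.57142891]
```

View pics/c4.png

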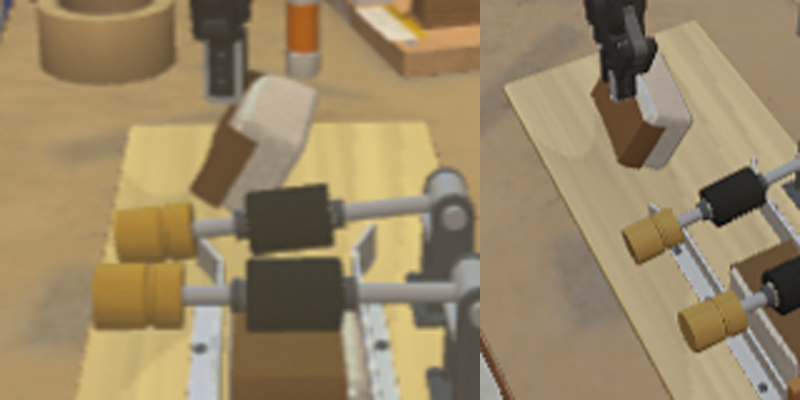

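It is tilting about its far edge at about 33°, with no slide. I'll push on past the balance point.

>>> carry_out --moves '[20,0.5,-0.08,0.1,0,20,0.5,-0.08,0,0,20,0.5,-0.08,0,0,20,0.5,-0.08,0,0,20,0.4,-0.06,0,0,20,0,0,0,0,20,0,0,0,0,20,0,0,1,0,20,0,0,3,0,20,0,0,4,0]'

```text
clock: 5.35
position: [0.5348, -0.0173, 0.158]
ee_rot: [-0.002, 0.079, 0.997, 0.0]
contact_force: [1.2, 0.8, 0.1]
width: 0.0169
```

>>> carry_out --moves '[100,-0.5,0.5,3,-0.14,100,-0.5,0.5,3,-0.14,100,-0.5,0.5,3,-0.14,100,-0.5,0.5,3,-0.14,100,-0.5,0.5,3,0,100,0,0,0,0,100,0,0,0,0,100,0,0,0,0,100,0,0,0,0,100,0,0,0,0]'

```text
clock: 6.35
position: [0.5111, 0.0073, 0.3071]
ee_rot: [-0.001, 0.351, 0.936, -0.0]
contact_force: [-0.2, 0.2, -0.4]
width: 0.0854
```

Run:
```python
from h import *
s,a=snap('wrist','w4'); np.save('s4.npy',s,allow_pickle=True); s2,b=snap('scene','sc4'); print(s['position'],s['ee_rot'],s['contact_force'])
cv2.imwrite('pics/c5.png',np.hstack([cv2.resize(a,(533,400)),cv2.resize(b[200:360,200:307],(267,400),interpolation=2)])[:,:,::-1])
```

```text
[0.51109275 0.00731326 0.30710732] [-1.10948753e-03  3.51342812e-01  9.36246198e-01 -2.30752243e-04] [-0.23814423  0.18334578 -0.40317373]
```

View pics/c5.png

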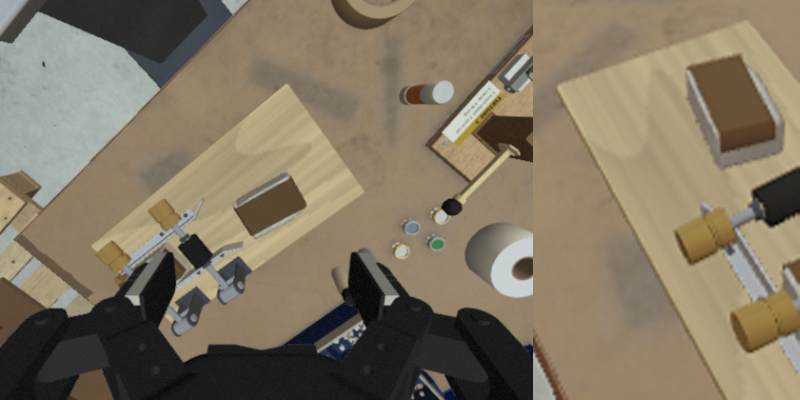

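The carton stands flap up: flap at about (270,205) in the wrist crop, and on its base in the scene view. Now I measure its pose.

Run:
```python
from h import *
s=np.load('s4.npy',allow_pickle=True).item(); kw=cam('wrist',s); ks=cam('scene')
O=np.array([.5395,-.128]); th=-.055; ex=np.array([np.cos(th),np.sin(th)]); ey=np.array([-ex[1],ex[0]])
pr=lambda P:np.round([(P[:2]-O)@ex*1e3,(P[:2]-O)@ey*1e3],1)
cen={}
for n,k,f,r in (('w',kw,'w4',(235,170,330,260)),('s',ks,'sc4',(250,215,310,265))):
    im=cv2.imread(f'pics/{f}.png'); h=cv2.cvtColor(im,cv2.COLOR_BGR2HSV)[r[1]:r[3],r[0]:r[2]]
    m=cv2.morphologyEx(cv2.inRange(h,(0,70,30),(18,255,125)),cv2.MORPH_OPEN,np.ones((3,3)))
    c=max(cv2.findContours(m,0,1,offset=r[:2])[0],key=cv2.contourArea)
    W=np.array([onz(k,*p[0],.054)[:2] for p in c],np.float32); rc=cv2.minAreaRect(W*1000); print(n,cv2.contourArea(c),rc,'press',pr(np.array(rc[0])/1000),'box',[pr(p/1000) for p in cv2.boxPoints(rc)])
    M=cv2.moments(c); cen[n]=(M['m10']/M['m00'],M['m01']/M['m00'])
print('tri',tri(kw,cen['w'],ks,cen['s']))
for p in [(302.4,89),(381,199.5)]: print('board corner',onz(kw,*p,.012),pr(onz(kw,*p,.012)))
```

```text
w 2161.0 ((563.6390380859375, -21.401962280273438), (91.38367462158203, 47.32244110107422), 78.86996459960938) press [ 18.2 107.8] box [array([-11.5,  65.8]), array([35.3, 59.2]), array([ 48. , 149.7]), array([  1.2, 156.3])]
s 745.5 ((559.8751831054688, -32.98114776611328), (105.59967041015625, 49.976009368896484), 76.05320739746094) press [15.1 96. ] box [array([-19.3,  48.8]), array([29.8, 39.4]), array([ 49.6, 143.2]), array([  0.5, 152.5])]
tri (array([ 0.56671945, -0.02304993,  0.03894857]), np.float64(0.0009810634220867574))
board corner [0.45603418 0.10390961 0.012     ] [-96.1 227. ]
board corner [0.64651236 0.09389732 0.012     ] [ 94.7 227.4]
```

Carton centre is at about (0.5636, -0.0214), yaw 0.14 off the lane. The wrist's board corners confirm the press frame within about 4 mm. I'll turn the jaws across the carton and descend over its rear half.

>>> carry_out --moves '[100,0.8,-0.13,-2,-0.149,100,0.8,-0.13,-2,-0.149,100,0.8,-0.13,-2,-0.149,100,0.8,-0.13,-2,-0.149,100,0.8,-0.13,-2,-0.149,100,0.8,-0.13,-2,-0.149,100,0.8,-0.13,-2,-0.149,100,0,0,0,0,100,0,0,0,0,100,0,0,0,0]'

```text
clock: 7.45
position: [0.5678, -0.0017, 0.1693]
ee_rot: [0.001, 0.77, 0.638, 0.001]
contact_force: [-0.6, -0.3, 0.3]
width: 0.0853
```

Run:
```python
from h import *
s,a=snap('wrist','w5'); np.save('s5.npy',s,allow_pickle=True); print(s['clock'],s['position'],s['ee_rot'])
k=cam('wrist',s); r=(150,100,400,400)
h=cv2.cvtColor(a,cv2.COLOR_RGB2HSV); m=cv2.morphologyEx(cv2.inRange(h,(0,70,30),(18,255,125)),cv2.MORPH_OPEN,np.ones((3,3)))
for c in sorted(cv2.findContours(m,0,1)[0],key=cv2.contourArea)[-4:]:
    W=np.array([onz(k,*p[0],.054)[:2] for p in c],np.float32); print(cv2.contourArea(c),cv2.boundingRect(c),cv2.minAreaRect(W*1000))
```

```text
7.45 [ 0.56782055 -0.00171396  0.16930211] [5.74440176e-04 7.70319499e-01 6.37657639e-01 5.23567846e-04]
25.0 (59, 212, 6, 11) ((383.9720764160156, 22.556259155273438), (9.384284973144531, 2.870439291000366), 85.75242614746094)
66.0 (48, 185, 12, 26) ((384.06011962890625, 40.25431823730469), (22.51377296447754, 3.292752265930176), 88.69683074951172)
66.0 (27, 136, 13, 27) ((384.0483703613281, 81.8482437133789), (2.8895580768585205, 21.441884994506836), 0.23175416886806488)
5254.0 (246, 172, 57, 101) ((563.5498657226562, -18.97087860107422), (93.10346984863281, 47.35765838623047), 78.73628234863281)
```

View pics/w5.png

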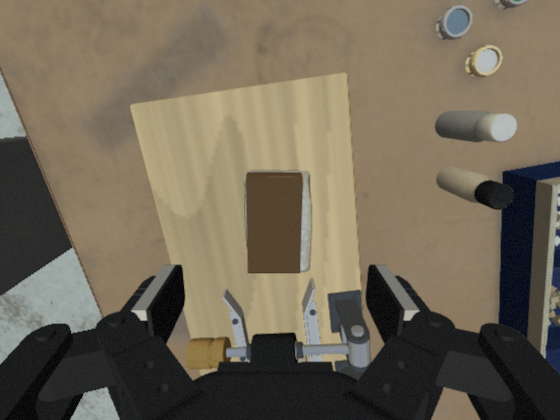

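The carton is square to the jaws (47 × 93 mm flap, plus a pale rim on the +x side), and the bottles are well clear to the right. Now descend and grip.

>>> carry_out --moves '[100,0.3,0,-2,0,100,0,0,-2,0,100,0,0,-2,0,100,0,0,-2,0,100,0,0,-2,0,100,0,0,-2,0,100,0,0,-1.5,0,100,0,0,-1,0,100,0,0,0,0,100,0,0,0,0]' --squeeze 20

```text
clock: 8.5
position: [0.5711, -0.0017, 0.024]
ee_rot: [0.001, 0.771, 0.637, 0.001]
contact_force: [0.6, -0.3, -0.2]
width: 0.0858
```

>>> carry_out --moves '[60,0,0,0,0,60,0,0,0,0,60,0,0,0,0,60,0,0,0,0,60,0,0,0,0,60,0,0,0,0,60,0,0,0,0,60,0,0,0,0,60,0,0,0,0,60,0,0,0,0]'

```text
clock: 9.5
position: [0.5712, -0.0018, 0.0243]
ee_rot: [0.001, 0.771, 0.637, 0.001]
contact_force: [0.2, -0.8, 7.3]
width: 0.0601
```

Gripped at 60.1 mm. Next, square it to the lane and centre it at the mouth.

>>> carry_out --moves '[60,-0.3,-0.3,0,0.015,60,-0.3,-0.3,0,0.015,60,-0.3,-0.3,0,0.015,60,-0.3,-0.3,0,0.015,60,-0.3,-0.3,0,0.015,60,-0.3,-0.3,0,0.015,60,-0.3,-0.3,0,0.015,60,-0.3,-0.3,0,0.015,60,-0.25,-0.3,0,0.015,60,0,0,0,0]'

```text
clock: 10.5
position: [0.5453, -0.0289, 0.0243]
ee_rot: [0.001, 0.726, 0.687, 0.001]
contact_force: [0.6, 1.1, 6.1]
width: 0.0602
```

Run:
```python
from h import *
s,a=snap('wrist','w6'); s2,b=snap('scene','sc6'); _,d=snap('side','sd6'); print(s['clock'],s['position'],s['ee_rot'],s['contact_force'],s['width'])
cv2.imwrite('pics/c6.png',np.hstack([cv2.resize(d[195:335,195:335],(400,400),interpolation=2),cv2.resize(b[220:360,220:360],(400,400),interpolation=2)])[:,:,::-1])
```

```text
10.5 [ 0.54527762 -0.02890047  0.02430498] [0.00126053 0.72620682 0.68747403 0.00123617] [0.64731614 1.0621548  6.08460722] 0.060171254587838834
```

View pics/c6.png

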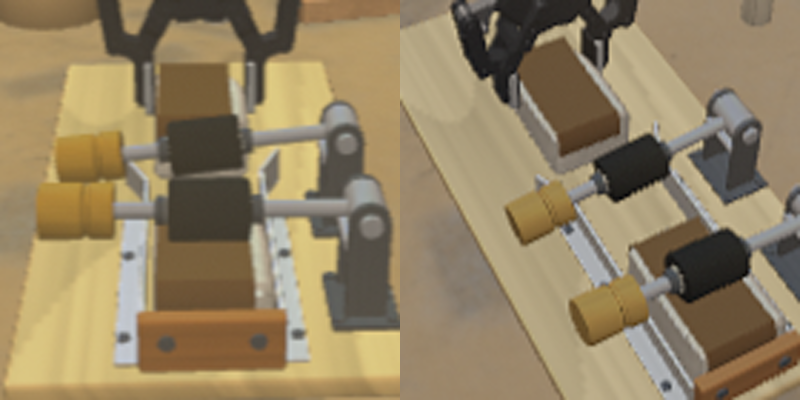

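The carton is square at the mouth, its front edge just before the lips. I'll check the lane's centre line from the guides in the first wrist view.

Run:
```python
from h import *
s=np.load('s1.npy',allow_pickle=True).item(); k=cam('wrist',s)
O=np.array([.5395,-.128]); th=-.055; ex=np.array([np.cos(th),np.sin(th)]); ey=np.array([-ex[1],ex[0]])
pr=lambda P:np.round([(np.array(P)[:2]-O)@ex*1e3,(np.array(P)[:2]-O)@ey*1e3],1)
f=lambda u,v:(40+u/2.75,115+v/2.75)
for n,p,z in (('near guide inner',(235,171),.030),('near inner',(340,170),.030),('near lip end',(402,140),.03),('far guide inner top',(235,295),.036),('far inner',(355,286),.036),('far lip end',(420,303),.036),('end of near',(402,143),.012)): print(n,pr(onz(k,*f(*p),z)))
for p in [(18,42),(776,36),(766,382),(95,385)]: print('corner',pr(onz(k,*f(*p),.012)))
print('tcp',pr([.5453,-.0289]))
s=manip.get_state(); n=s['ee_rot']; print('yaw',2*np.arctan2(n[2],n[1])-np.pi/2)
```

```text
near guide inner [-33.4 -56.1]
near inner [-33.6  -1.1]
near lip end [-49.2  32.7]
far guide inner top [ 33.3 -63.2]
far inner [28.5  2.1]
far lip end [38.5 36.2]
end of near [-44.6  27.5]
corner [ -98.7 -167.8]
corner [-99.4 227.1]
corner [ 98.  228.9]
corner [  97.5 -166. ]
tcp [ 0.3 99.3]
yaw -0.054747445748289936
```

The frame and guides agree: the near guide is at x = -33.5, the lane is centred within about 2 mm, and the TCP is at x = 0.3. Now slide it in.

>>> carry_out --moves '[60,-0.02,-0.38,0,0,60,-0.02,-0.38,0,0,60,-0.02,-0.38,0,0,60,-0.02,-0.38,0,0,60,-0.02,-0.38,0,0,60,-0.02,-0.38,0,0,60,-0.02,-0.38,0,0,60,-0.02,-0.38,0,0,60,-0.02,-0.38,0,0,60,-0.02,-0.38,0,0]'

```text
clock: 11.65
position: [0.5427, -0.0637, 0.0243]
ee_rot: [-0.001, 0.727, 0.686, 0.003]
contact_force: [2.3, 19.1, 8.9]
width: 0.0604
```

There is 19 N along the lane, as expected where the leading edge meets the roller. I'll grip harder and go on a little, slowly.

>>> carry_out --moves '[60,0,0,0,0,60,0,0,0,0,60,0,-0.1,0,0,60,-0.01,-0.2,0,0,60,-0.01,-0.2,0,0,60,-0.02,-0.2,0,0,60,-0.01,-0.2,0,0,60,-0.01,-0.2,0,0,60,-0.01,-0.2,0,0,60,0,0,0,0]' --squeeze 50

```text
clock: 12.65
position: [0.5414, -0.0775, 0.0244]
ee_rot: [-0.001, 0.727, 0.687, 0.002]
contact_force: [-0.3, 7.3, 9.4]
width: 0.0598
```

Run:
```python
from h import *
s,b=snap('scene','sc7'); _,d=snap('side','sd7'); print(s['clock'],s['position'],s['ee_rot'],s['contact_force'],s['width'],s['moment'])
cv2.imwrite('pics/c7.png',np.hstack([cv2.resize(d[195:335,195:335],(400,400),interpolation=2),cv2.resize(b[220:360,220:360],(400,400),interpolation=2)])[:,:,::-1])
```

```text
12.65 [ 0.54137954 -0.07754857  0.02441329] [-0.00090887  0.72678456  0.68686288  0.00166116] [-0.29502446  7.3056263   9.36317194] 0.05981929324692949 [ 1.12699872 -0.11711654 -0.01662128]
```

View pics/c7.png

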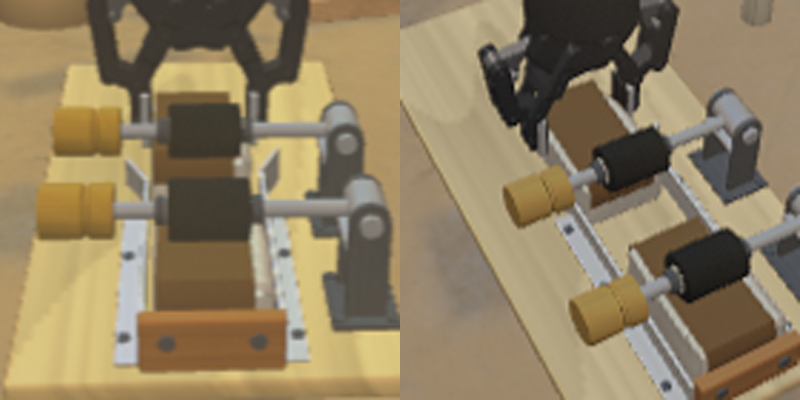

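Arm B now lies level on the carton, which is square in the lane, and the neighbour is untouched. Next: release, rise, go behind it and push with slightly opened fingers.

>>> carry_out --moves '[100,0,0,0,0,100,0,0,0,0,100,0,0,0,0,100,0,0,0,0,100,0,0,0,0,100,0,0,1.5,0,100,0,0,2.5,0,100,0,0,3,0,100,0.05,1,0,0,100,0.05,1,0,0]' --squeeze 30

```text
clock: 13.75
position: [0.5425, -0.0595, 0.0936]
ee_rot: [0.0, 0.727, 0.687, 0.0]
contact_force: [-0.0, 0.0, -0.8]
width: 0.0854
```

>>> carry_out --moves '[40,0.05,1,0,0,40,0.05,1,0,0,40,0.05,1,0,0,40,0.05,1,0,0,40,0,0,0,0,40,0,0,-2.5,0,40,0,0,-2.5,0,40,0,0,-1.6,0,40,0,0,0,0,40,0,0,0,0]'

```text
clock: 14.75
position: [0.5445, -0.0199, 0.0273]
ee_rot: [0.0, 0.726, 0.687, -0.0]
contact_force: [-0.2, -0.2, 0.4]
width: 0.0343
```

Run:
```python
from h import *
O=np.array([.5395,-.128]); th=-.055; ex=np.array([np.cos(th),np.sin(th)]); ey=np.array([-ex[1],ex[0]])
pr=lambda P:np.round([(np.array(P)[:2]-O)@ex*1e3,(np.array(P)[:2]-O)@ey*1e3],1)
s,a=snap('wrist','w8'); k=cam('wrist',s); print(s['clock'],s['position'],pr(s['position']),s['contact_force'],s['width'])
_,b=snap('scene','sc8'); ks=cam('scene')
h=cv2.cvtColor(b,cv2.COLOR_RGB2HSV); m=cv2.morphologyEx(cv2.inRange(h,(0,70,30),(18,255,125)),cv2.MORPH_OPEN,np.ones((3,3))); z=np.zeros_like(m); z[225:370,250:370]=m[225:370,250:370]
for c in sorted(cv2.findContours(z,0,1)[0],key=cv2.contourArea)[-4:]:
    q=cv2.approxPolyDP(c,2,True)[:,0]; print(cv2.contourArea(c),[(p.tolist(),pr(onz(ks,*p,.054)).tolist()) for p in q])
```

```text
14.75 [ 0.54446795 -0.01988801  0.02728373] [ -1.  108.2] [-0.19626574 -0.2074357   0.36725024] 0.034305082402769575
101.5 [([352, 345], [10.4, -172.9]), ([334, 353], [-23.5, -171.4]), ([335, 358], [-26.7, -179.5]), ([352, 350], [5.3, -180.3])]
200.5 [([324, 296], [21.3, -68.4]), ([303, 305], [-22.3, -68.1]), ([309, 316], [-24.3, -92.8]), ([315, 307], [-5.4, -81.5]), ([327, 302], [19.2, -82.1])]
504.5 [([288, 249], [17.9, 65.2]), ([268, 255], [-25.5, 68.9]), ([281, 278], [-29.2, 4.5]), ([285, 278], [-22.4, 1.0]), ([288, 271], [-9.3, 13.6]), ([299, 267], [14.5, 12.8])]
625.5 [([339, 318], [19.9, -120.0]), ([321, 326], [-16.1, -119.4]), ([314, 323], [-23.7, -108.9]), ([328, 348], [-27.3, -159.6]), ([351, 338], [16.2, -161.5]), ([349, 330], [21.8, -147.5])]
```

The carton's rear edge is at about y = 70–75 and the TCP is at 108. Push along the lane.

>>> carry_out --moves '[40,-0.02,-0.55,0,0,40,-0.03,-0.55,0,0,40,-0.02,-0.55,0,0,40,-0.03,-0.55,0,0,40,-0.02,-0.55,0,0,40,-0.03,-0.55,0,0,40,-0.02,-0.55,0,0,40,-0.03,-0.55,0,0,40,-0.02,-0.55,0,0,40,-0.03,-0.55,0,0]'

```text
clock: 15.85
position: [0.5415, -0.0737, 0.0275]
ee_rot: [-0.001, 0.727, 0.687, 0.001]
contact_force: [-0.5, 5.0, 3.1]
width: 0.0343
```

>>> carry_out --moves '[40,0,-0.2,0,0,40,-0.02,-0.2,0,0,40,-0.01,-0.2,0,0,40,-0.02,-0.2,0,0,40,-0.01,-0.1,0,0,40,0,0,0,0,40,0,0,0,0,40,0,0,0,0,40,0,0,0,0,40,0,0,0,0]'

```text
clock: 16.85
position: [0.5411, -0.0829, 0.0274]
ee_rot: [-0.001, 0.727, 0.687, 0.001]
contact_force: [-0.5, 4.8, 3.2]
width: 0.0343
```

>>> carry_out --moves '[40,-0.01,-0.1,0,0,40,0,-0.1,0,0,40,-0.01,-0.1,0,0,40,0,-0.1,0,0,40,0,0,0,0,40,0,0,0,0,40,0,0,0,0,40,0,0,0,0,40,0,0,0,0,40,0,0,0,0]'

```text
clock: 17.85
position: [0.5409, -0.0869, 0.0274]
ee_rot: [-0.001, 0.727, 0.687, 0.001]
contact_force: [0.3, 4.5, 3.4]
width: 0.0343
```

Run:
```python
from h import *
O=np.array([.5395,-.128]); th=-.055; ex=np.array([np.cos(th),np.sin(th)]); ey=np.array([-ex[1],ex[0]])
pr=lambda P:np.round([(np.array(P)[:2]-O)@ex*1e3,(np.array(P)[:2]-O)@ey*1e3],1)
s,b=snap('scene','sc9'); ks=cam('scene'); print(s['clock'],pr(s['position']),s['contact_force'])
h=cv2.cvtColor(b,cv2.COLOR_RGB2HSV); m=cv2.morphologyEx(cv2.inRange(h,(0,70,30),(18,255,125)),cv2.MORPH_OPEN,np.ones((3,3))); z=np.zeros_like(m); z[225:370,250:370]=m[225:370,250:370]
for c in sorted(cv2.findContours(z,0,1)[0],key=cv2.contourArea)[-5:]:
    q=cv2.approxPolyDP(c,2,True)[:,0]; print(cv2.contourArea(c),[(p.tolist(),pr(onz(ks,*p,.054)).tolist()) for p in q])
```

```text
17.85 [-0.9 41.1] [0.25975163 4.50215051 3.42637585]
43.5 [([330, 356], [-32.0, -172.9]), ([323, 357], [-42.8, -169.3]), ([323, 362], [-47.3, -176.5]), ([331, 361], [-35.1, -180.9])]
100.5 [([352, 345], [10.4, -172.9]), ([334, 353], [-23.5, -171.4]), ([335, 358], [-26.7, -179.5]), ([352, 350], [5.3, -180.3])]
147.0 [([299, 263], [19.5, 21.9]), ([294, 262], [12.0, 28.6]), ([277, 271], [-28.2, 23.3]), ([285, 278], [-22.4, 1.0]), ([289, 270], [-6.4, 15.0]), ([299, 267], [14.5, 12.8])]
625.5 [([339, 318], [19.9, -120.0]), ([321, 326], [-16.1, -119.4]), ([314, 323], [-23.7, -108.9]), ([328, 348], [-27.3, -159.6]), ([351, 338], [16.2, -161.5]), ([349, 330], [21.8, -147.5])]
683.5 [([287, 284], [-25.7, -13.4]), ([298, 307], [-32.2, -67.8]), ([301, 305], [-25.4, -66.5]), ([309, 316], [-24.3, -92.8]), ([315, 307], [-5.4, -81.5]), ([327, 302], [19.2, -82.1]), ([310, 281], [16.1, -26.9]), ([295, 287], [-15.8, -26.4])]
```

>>> carry_out --moves '[40,0,-0.1,0,0,40,0,0,0,0,40,0,-0.1,0,0,40,0,0,0,0,40,0,0,0,0,40,0,0,0,0,40,0,0,0,0,40,0,0,0,0,40,0,0,0,0,40,0,0,0,0]'

```text
clock: 18.9
position: [0.5408, -0.0888, 0.0274]
ee_rot: [-0.001, 0.727, 0.687, 0.001]
contact_force: [-0.8, 5.2, 3.7]
width: 0.0342
```

>>> carry_out --moves '[40,0,-0.1,0,0,40,0,0,0,0,40,0,0,0,0,40,0,0,0,0,40,0,0,0,0,40,0,0,0,0,40,0,0,0,0,40,0,0,0,0,40,0,0,0,0,40,0,0,0,0]'

```text
clock: 19.9
position: [0.5408, -0.0898, 0.0274]
ee_rot: [-0.001, 0.727, 0.687, 0.001]
contact_force: [-0.4, 6.3, 2.6]
width: 0.034
```

>>> carry_out --moves '[40,0,-0.1,0,0,40,0,0,0,0,40,0,0,0,0,40,0,0,0,0,40,0,0,0,0,40,0,0,0,0,40,0,0,0,0,40,0,0,0,0,40,0,0,0,0,40,0,0,0,0]'

```text
clock: 20.9
position: [0.5407, -0.0905, 0.0275]
ee_rot: [-0.001, 0.727, 0.687, 0.001]
contact_force: [0.2, 6.6, 4.5]
width: 0.0342
```

Run:
```python
from h import *
s,b=snap('scene','sc10'); _,d=snap('side','sd10'); ks=cam('scene'); print(s['clock'],s['position'],s['contact_force'])
a0=cv2.imread('pics/scene0.png')[:,:,::-1]
# neighbour/arm A shift: diff in neighbour region
r=(slice(318,362),slice(318,356)); print('neighbour diff',np.abs(a0[r].astype(int)-b[r]).mean(), cv2.phaseCorrelate(cv2.cvtColor(a0[r],7).astype(float),cv2.cvtColor(b[r],7).astype(float)))
A=cv2.resize(b[240:370,260:390],(400,400),interpolation=2); B=cv2.resize(d[205:335,205:335],(400,400),interpolation=2); cv2.imwrite('pics/c10.png',np.hstack([A,B])[:,:,::-1])
```

```text
20.9 [ 0.54070209 -0.09047293  0.02745206] [0.19126704 6.58308448 4.45822128]
neighbour diff 5.593102073365231 ((0.005209495717512169, 0.46229721586040995), 1.000350197170321)
```

View pics/c10.png

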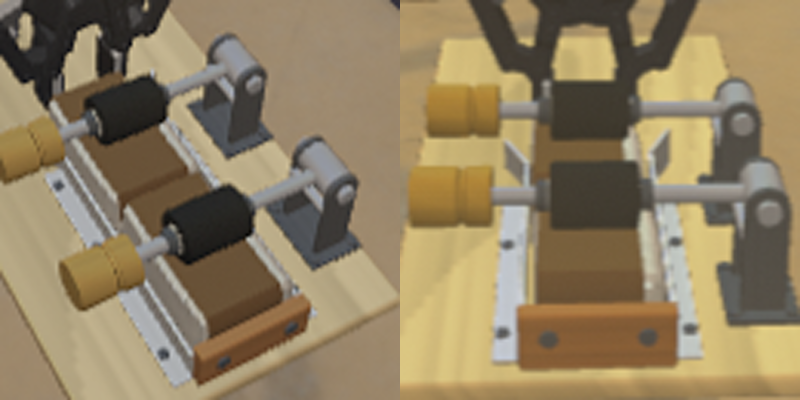

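Run:
```python
import cv2,numpy as np
G={n:cv2.cvtColor(cv2.imread(f'pics/{n}.png'),6).astype(np.float32) for n in ('scene0','sc8','sc9','sc10','side0','sd7','sd10')}
def ecc(a,b,r):
    W=np.eye(2,3,dtype=np.float32); cc,W=cv2.findTransformECC(G[a][r],G[b][r],W,cv2.MOTION_TRANSLATION,(3,200,1e-6),None,3); return round(cc,4),W[:,2].round(2).tolist()
n=(slice(322,346),slice(322,350))   # flap face of neighbour
for a,b in (('scene0','sc8'),('sc8','sc9'),('sc9','sc10'),('scene0','sc10')): print('neigh',a,b,ecc(a,b,n))
print('armA',ecc('scene0','sc10',(slice(298,345),slice(278,310))))
print('carton',ecc('sc9','sc10',(slice(262,306),slice(284,324))))
print('stop',ecc('scene0','sc10',(slice(338,366),slice(322,364))))
```

```text
neigh scene0 sc8 (0.9998, [0.009999999776482582, 0.009999999776482582])
neigh sc8 sc9 (0.9999, [0.009999999776482582, 0.0])
neigh sc9 sc10 (0.9999, [-0.0, -0.0])
neigh scene0 sc10 (0.9999, [0.019999999552965164, 0.009999999776482582])
armA (0.6645, [-0.2800000011920929, -0.14000000059604645])
carton (0.9825, [0.20999999344348907, 0.1599999964237213])
stop (0.9999, [-0.0, -0.0])
```

The neighbour has not moved. I'll press on gently until the force clearly jumps.

>>> carry_out --moves '[40,0,-0.1,0,0,40,0,0,0,0,40,0,0,0,0,40,0,0,0,0,40,0,-0.1,0,0,40,0,0,0,0,40,0,0,0,0,40,0,0,0,0,40,0,0,0,0,40,0,0,0,0]'

```text
clock: 22.0
position: [0.5406, -0.0907, 0.0275]
ee_rot: [-0.002, 0.727, 0.687, 0.002]
contact_force: [0.9, 11.7, 5.5]
width: 0.0346
```

Blocked: 2 mm commanded gave 0.2 mm, and the force went from 6.6 to 11.7 N. The carton sits against the neighbour. Back off and rise.

>>> carry_out --moves '[40,0,0.5,0,0,40,0.02,0.5,0,0,40,0.05,1,0,0,40,0.1,2,0,0,40,0.1,2,0,0,40,0.1,2,1,0,40,0,2,3,0,40,0,2,4,0,40,0,0,5,0,40,0,0,5,0]'

```text
clock: 23.0
position: [0.544, 0.0272, 0.2086]
ee_rot: [-0.0, 0.726, 0.688, -0.001]
contact_force: [1.7, 0.0, 0.2]
width: 0.0336
```

>>> carry_out --moves '[40,0,0,3,0,40,0,0,0,0,40,0,0,0,0,40,0,0,0,0,40,0,0,0,0,40,0,0,0,0,40,0,0,0,0,40,0,0,0,0,40,0,0,0,0,40,0,0,0,0]'

```text
clock: 24.0
position: [0.5447, 0.0263, 0.2372]
ee_rot: [0.0, 0.726, 0.687, 0.0]
contact_force: [0.5, -0.1, 0.2]
width: 0.0342
```

Run:
```python
from h import *
O=np.array([.5395,-.128]); th=-.055; ex=np.array([np.cos(th),np.sin(th)]); ey=np.array([-ex[1],ex[0]])
pr=lambda P:np.round([(np.array(P)[:2]-O)@ex*1e3,(np.array(P)[:2]-O)@ey*1e3],1)
s,b=snap('scene','sc11'); _,d=snap('side','sd11'); ks=cam('scene'); print(s['clock'],s['position'],s['contact_force'])
g=lambda f:cv2.cvtColor(cv2.imread(f'pics/{f}.png'),6).astype(np.float32)
def ecc(a,b,r):
    W=np.eye(2,3,dtype=np.float32); cc,W=cv2.findTransformECC(g(a)[r],g(b)[r],W,cv2.MOTION_TRANSLATION,(3,200,1e-6),None,3); return round(cc,4),W[:,2].round(2).tolist()
print('neigh',ecc('scene0','sc11',(slice(322,346),slice(322,350))),'carton since push',ecc('sc10','sc11',(slice(262,306),slice(284,324))))
for n,r in (('tape',(slice(172,216),slice(150,202))),('glue',(slice(158,198),slice(224,246))),('vials',(slice(182,232),slice(324,356)))): print(n,ecc('scene0','sc11',r))
def masks(f,k):
    h=cv2.cvtColor(cv2.imread(f),cv2.COLOR_BGR2HSV); m=cv2.morphologyEx(cv2.inRange(h,(0,70,30),(18,255,125)),cv2.MORPH_OPEN,np.ones((3,3))); z=np.zeros_like(m); z[225:370,250:370]=m[225:370,250:370]
    for c in sorted(cv2.findContours(z,0,1)[0],key=cv2.contourArea)[-5:]:
        print(cv2.contourArea(c),[(p.tolist(),pr(onz(k,*p,.054)).tolist()) for p in cv2.approxPolyDP(c,2,True)[:,0]])
masks('pics/sc11.png',ks)
A=cv2.resize(b[240:370,260:390],(400,400),interpolation=2); B=cv2.resize(d[205:335,205:335],(400,400),interpolation=2); cv2.imwrite('pics/c11.png',np.hstack([A,B])[:,:,::-1])
```

```text
24.0 [0.5447049  0.02628367 0.23722426] [ 0.51317444 -0.0529511   0.21321653]
neigh (0.9989, [-0.0, 0.05999999865889549]) carton since push (0.9636, [0.05999999865889549, 0.1599999964237213])
tape (1.0, [-0.0, 0.009999999776482582])
glue (0.9999, [0.009999999776482582, 0.0])
vials (0.9999, [0.0, -0.009999999776482582])
43.5 [([330, 356], [-32.0, -172.9]), ([323, 357], [-42.8, -169.3]), ([323, 362], [-47.3, -176.5]), ([331, 361], [-35.1, -180.9])]
102.5 [([352, 345], [10.4, -172.9]), ([334, 353], [-23.5, -171.4]), ([335, 358], [-26.7, -179.5]), ([351, 351], [2.8, -181.0])]
102.5 [([299, 264], [18.2, 19.6]), ([279, 271], [-24.7, 21.6]), ([280, 276], [-28.6, 9.7]), ([285, 278], [-22.4, 1.0]), ([287, 272], [-12.2, 12.3]), ([299, 267], [14.5, 12.8])]
628.5 [([339, 318], [19.9, -120.0]), ([321, 326], [-16.1, -119.4]), ([314, 323], [-23.7, -108.9]), ([328, 348], [-27.3, -159.6]), ([351, 338], [16.2, -161.5]), ([349, 330], [21.8, -147.5])]
684.0 [([287, 284], [-25.7, -13.4]), ([298, 304], [-29.1, -62.2]), ([309, 316], [-24.3, -92.8]), ([315, 307], [-5.4, -81.5]), ([327, 302], [19.2, -82.1]), ([311, 281], [17.8, -27.7]), ([295, 287], [-15.8, -26.4])]
```

```bash
python3 -c "
from rig import manip
print(manip.sign_off())"
```

```text
the job is handed in; nothing more can be done
None
```

I tipped the carton onto its base, flap up, and squared it in the jaws. I slid it under the free arm, then pushed it from behind until it met the neighbouring carton. The job was handed in at about 24 s; sign-off gave no verdict.

**Last checks that passed**
- **Seating:** at the end of the push, 2 mm commanded gave only 0.2 mm of travel. Force rose from 6.6 to 11.7 N, so the carton is up against the neighbour.
- **Position:** the finger position puts the carton centre at about y = -19 mm, inside the allowed band.
- **Squareness:** the flap's rear edge is square to the lane within about 0.05 rad, which is close to the measurement noise.
- **Free arm:** it looked level on the carton during the push.
- **Other objects:** in the scene view the neighbour, tape roll, glue stick and both bottles had shifted less than 0.1 px from the start.
- **Robot:** it is clear of everything, with the tool 0.24 m up.

**Checks that failed or disagreed**
- **Camera offset:** the cameras disagreed by about 5 mm along the lane. Triangulated heights came out 6 mm or more low for the board and 15 mm low for the carton top. I relied on the contact force for the final position instead.
- **Arm A comparison:** the comparison of arm A's position before and after matched poorly (0.66), so it tells nothing either way.
- **Final picture:** the viewer refused it because the limit of 12 was reached. After backing off I checked by pixel measurements only and did not measure the arm angles.

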